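# Lift a resoled shoe off its lasting jack and hold it level over the bench mat

## Robot

A 6-joint arm with a two-finger parallel gripper is mounted at the origin on the work surface. World frame = base frame: x ahead of the robot, y to its left, z up, the work surface at z = 0. Lengths are in mm, angles in rad, forces in N, time in s.
With the tool pointing down it reaches from about 350 to 775 mm from the base axis. Payload 7.3 kg.
Tool frame: the origin (TCP) lies between the finger pads, 19 mm behind the fingertips; this is the grasp point; z points along the fingers, y is the line along which they close (so a half turn about z gives the same grasp; the last joint's range is limited). The gripper opens to 92 mm and grips with 3 to 60 N. Pads are 19 mm wide; open, the fingers measure 130 mm over their backs; the gripper's body (75 mm by 190 mm) begins 47 mm behind the grasp point.
Start: joints at [1.078, 0.342, 1.524, -0, 1.275, -0.146], TCP at [178.428, 493.768, 245.541] pointing down, gripper open.
Joint ranges: [-2.53, 2.53], [-0.77, 2.02], [0.04, 2.7], [-1, 4.14], [0.28, 2.66], [-3.11, 3.11]. Speed limits (rad/s): [2.57, 2.57, 3.14, 3.14, 3.14, 3.14].

## Interface

Orientations are given as [roll, pitch, yaw] about the fixed x, y, z axes, in that order (R = Rz(yaw) Ry(pitch) Rx(roll)).
In Python, from plant import * gives the robot as it stands. The module is installed in compiled form; this text tells all that it offers.
- The arm moves only by the shell command python3 -m inch 'ROWS'. ROWS is JSON, a list of rows, each a list of 5 numbers: the shift along the tool's x, y, z in m, then the turn about the tool's z in rad, then the opening, from 0 (shut) to 1 (fully open). In form: [[tx, ty, tz, spin, claw], ...]. A call has 1 to 8 rows; each row is the pose to reach, as a shift and turn from the pose commanded when the call began, along the tool's axes at that moment; what a row does not reach only later rows make up. A row lasts 1/12 s, in which the tool goes at most 41.7 mm and 7.16 degrees, less where a joint would pass 70% of its speed; a pose out of reach is approached as far as the arm can. A call with a gripper value outside its range is refused whole. The fingers move at their own pace and stop on an object; the grip force is fixed at half the most. Time passes only in rows, so rows that repeat a pose let the fingers close. It gives the time, the measured TCP pose, the force, the opening and the grip force at its end, in the units of the state.
- get_obs(): the state, without advancing time (a new reading comes with each control period).
- capture(name): name is "side" or "top" or "wrist"; returns a dict with "color" (384x512x3 uint8, red, green, blue), "intrinsics" (3x3 intrinsics, pixels), "pose" (4x4, takes a point from camera to world coordinates). Camera axes: x right, y down, z forward; pixel columns grow to the right and rows downward; lengths in mm; the calibration is good to about 2 mm. A picture is of the moment at which its call begins. There is no depth.
- close_job(): hands the job in; it is judged then, once.
Trained networks look in a picture, given as the dict that the camera call returned (one of the last four; its "shot" number tells which), for a name from the list of things; names that differ only in an ending like _2 or _b are one class to them, and where a whole thing is asked for, a point or a joint stands for the part that bears it (a point fixed in the world has none). Each returns a list of dicts, best first, with "conf" (0 to 1); they miss things now and then, are a little off and sometimes report something else, mostly with a low value. They report only what shows in the picture. A call takes as long as a camera call. They do not tell look-alikes from the thing itself.
- look_for(picture, target): "rect" ([centre column, centre row, width, height] in pixels, round what is visible of it).
- trace(picture, target): "pixels" (384x512 bool, what is visible of it) and "rect" ([centre column, centre row, width, height] in pixels, round what is visible of it).
- tip_of(picture, target): "centre" ([column, row] in pixels: a listed point, or the origin of a listed thing).
The state is a dict: "time": time; "joint_positions": joint angles; "dq": joint speeds; "tau": joint torques, N m; "tool_pos": TCP position; "tcp_rot": TCP orientation; "contact_force": force on the tool from outside, world axes, zero at the start; "moment": the same for the moment, N m; "grip_width": finger opening in mm; "finger_force": force on a finger pad.
Only numpy, scipy, OpenCV 4.12 (cv2) and the standard library are available. Lean on these libraries where they do the work, as an engineer would, in place of code of your own. Each camera call takes 0.05 s, during which the arm holds its last target. There are 200 camera calls.

## Task

The brown shoe with the new black rubber sole stands sole up on the pin of its lasting jack; take it by its waist, lift it straight up off the pin and carry it, sole up and level all the way, over the middle of the green cutting mat so that the cobbler can look over the sole. Keep it there in the gripper, level and still, its lowest part at least 12 cm above the mat, for a slow count of three, and finish while still holding it like that: do not put it down or let go. Leave its tan-soled mate on the other jack, the hammer, the polish tin and the brush where they are.

Things in the scene. Friction and masses are not known exactly. Their poses are not given: they have to be found in the camera images.
- shoe: brown shoe with new black rubber sole and heel, on a blue-green plastic last, sole up on its jack's pin; 240 long, 79 wide, 85 high, 0.35 to 0.6 kg. Origin: centre of the pin hole (13 wide, 38 deep) in its lowest face, the last's flat end. x to the toe (tip at x 183, heel back at -57), z up through the sole. Ball and heel tops at z 85, waist top at z 69 to 77. Balances near x 45
- shoe_waist (a point): the shoe's waist, its narrow part between heel and ball, where it is gripped from above across its y axis, near its balance point: in the shoe's frame at x 40, y 0, z 50 mm. The sides here are upright and parallel, 53 mm apart, from x 20 to 58 and z 38 to 61; axes as the shoe
- jack: the shoe's cast-iron lasting jack, fixed: base plate 150 x 85 x 10 mm, column 28 mm thick with a seat at z 72, on it an 11 mm pin that ends at z 106, and an arm to a rubber toe rest 122 mm ahead, its top at z 113. Origin on the pin's axis at bench height, x to the toe. The shoe sits loose on it, origin on the pin's axis at z 72, toe on the toe rest
- mat: green cutting mat with pale grid lines lying on the bench, fixed, 300 (x) x 220 (y) x 3 mm; origin at the centre of its underside, on the bench
- mate: the shoe's mate, not to be moved: same brown shoe, mirrored, with an old tan leather sole worn darker in patches, sole up on the other jack; origin and axes as for the shoe
- jack2: the mate's jack, same as the other, fixed; same origin and axes
- hammer: cobbler's hammer lying on the bench beyond the jacks, about 280 mm long; origin at the middle of its underside, x along the handle towards the head
- tin: round polish tin with a red lid, 75 mm across, 28 mm high; origin at the centre of its underside
- brush: wooden shoe brush, dark bristles down, 160 x 48 x 46 mm; origin at the centre of its underside, x along its length
There are look-alikes about, which are no part of the job. What is shaped like the shoe but pink is not meant.

How it is judged (in metres and radians):
On the way, in this order (a step that is already met when the one before it is completed fails the run):
1. the shoe, in the gripper, is lifted clear of the jack's pin (z of shoe in the frame of jack above 0.115 m and contact force between the fingers and shoe above 1 N and contact force between shoe and jack below 0.2 N), for 0.1 s.
2. the shoe is held over the middle of the mat, level and still, for two seconds (horizontal distance between shoe_waist and mat below 0.07 m and z of shoe in the frame of mat above 0.115 m and angle between shoe's own z axis and vertical below 0.12 rad and linear speed of shoe below 0.03 m/s and angular speed of shoe below 0.2 rad/s and contact force between the fingers and shoe above 1 N and distance between the grasp point and shoe_waist below 0.05 m), for 2 s.
At the end, for the whole second after the job is handed in: shoe gripped at its waist (TCP within 50 mm), waist within 70 mm of the mat's centre seen from above, lowest face 115 mm up+, within 0.12 rad of level, still (30 mm/s, 0.2 rad/s), touching no jack, mat or mate; mate moved under 20 mm, tilted under 0.1 rad; hammer, tin, brush moved under 30 mm (all of step 2 and contact force between shoe and jack below 0.2 N and contact force between shoe and jack2 below 0.2 N and contact force between shoe and mate below 0.2 N and contact force between shoe and mat below 0.2 N and distance of mate from where it was at the start of the episode below 0.02 m and angle between mate's own z axis and vertical below 0.1 rad and distance of each of hammer, tin, brush from where it was at the start of the episode below 0.03 m); the arm keeps its last pose, push and grip.
It fails at once if the shoe is tipped more than 17 degrees from level (angle between shoe's own z axis and vertical above 0.3 rad).
It fails at once if the mate is shifted or tipped on its jack (distance of mate from where it was at the start of the episode above 0.02 m or angle between mate's own z axis and vertical above 0.1 rad).
It fails at once if the hammer, the tin or the brush is moved (distance of any of hammer, tin, brush from where it was at the start of the episode above 0.03 m).
It also fails if it takes over 48 s, if anything falls off the work surface, if the arm or the gripper's body presses on something with over 40 N, if the wrist force passes 120 N, or if a joint passes its speed limit or range.

## Working session

There is one attempt and no reset: what is moved stays moved. The work goes in short steps, Python scripts to look and compute and a shell command to move; the robot and the scene stay as the last step left them, time stands still between calls to the robot, and variables do not carry over. Pictures are saved under pics/ and viewed, at most 10 in all, crops included, and the job is handed in when it is done.

```bash
mkdir -p pics; cat > h.py <<'E'
from plant import *
import numpy as np, cv2
def ray(p,uv,z):
    K=np.array(p["intrinsics"]);T=np.array(p["pose"])
    d=T[:3,:3]@np.linalg.solve(K,[uv[0],uv[1],1]);o=T[:3,3]
    return o+d*(z-o[2])/d[2]
def proj(p,X):
    K=np.array(p["intrinsics"]);T=np.array(p["pose"])
    c=K@(T[:3,:3].T@(np.array(X)-T[:3,3]));return c[:2]/c[2]
def save(p,n): cv2.imwrite("pics/"+n,p["color"][:,:,::-1])
E
python3 - <<'E'
from h import *
s=get_obs();print(s["time"],s["tool_pos"],s["tcp_rot"],s["grip_width"])
ps={n:capture(n) for n in("top","side")}
cv2.imwrite("pics/a.png",np.vstack([cv2.resize(p["color"],(400,300)) for p in ps.values()])[:,:,::-1])
save(ps["top"],"top.png");save(ps["side"],"side.png")
for n,p in ps.items():
    print(n,np.round(p["pose"][:3,3]))
    for t,z in(("shoe",72),("shoe_waist",122),("jack",0),("mat",0),("mate",72),("tin",0),("brush",0),("hammer",0)):
        for r in tip_of(p,t)[:3]: print(t,round(r["conf"],2),np.round(r["centre"]),np.round(ray(p,r["centre"],z)[:2]))
E
```

```text
0.0 [178.22593518 493.4115735  244.84236202] [-3.14008538e+00 -2.43058658e-04  2.79478206e+00] 91.82000733656561
top [ 477.   88. 1010.]
shoe 0.86 [180. 246.] [495. 256.]
shoe 0.81 [ 94. 259.] [463. 463.]
shoe_waist 0.79 [180. 229.] [534. 247.]
jack 0.73 [288. 249.] [490. -18.]
jack 0.56 [186. 247.] [495. 252.]
jack 0.31 [324. 139.] [ 789. -121.]
mat 0.62 [387. 255.] [ 474. -278.]
mate 0.79 [292. 247.] [493. -20.]
mate 0.3 [326. 140.] [ 766. -111.]
tin 0.75 [378. 153.] [ 751. -270.]
brush 0.94 [324. 139.] [ 791. -122.]
hammer 0.93 [215. 142.] [781. 180.]
hammer 0.6 [177. 228.] [543. 276.]
side [ 515. 1001.  800.]
shoe 0.91 [303. 248.] [498. 261.]
shoe_waist 0.64 [350. 347.] [415. 540.]
shoe_waist 0.57 [288. 226.] [533. 245.]
jack 0.83 [305. 196.] [493. -18.]
jack 0.73 [301. 267.] [499. 252.]
mat 0.64 [311. 148.] [ 477. -277.]
mate 0.65 [311. 177.] [480. -14.]
tin 0.64 [230. 143.] [ 746. -288.]
brush 0.97 [214. 169.] [ 773. -133.]
brush 0.19 [309. 174.] [ 485. -128.]
hammer 0.87 [191. 237.] [779. 173.]
```

View pics/top.png

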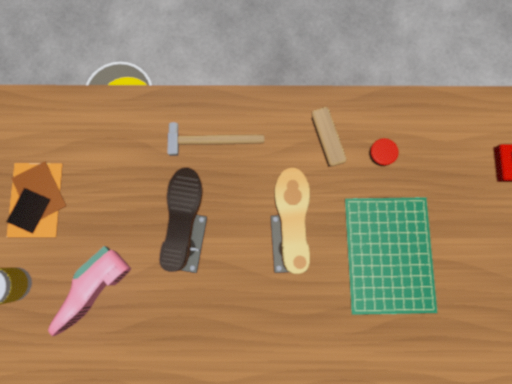

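View pics/side.png

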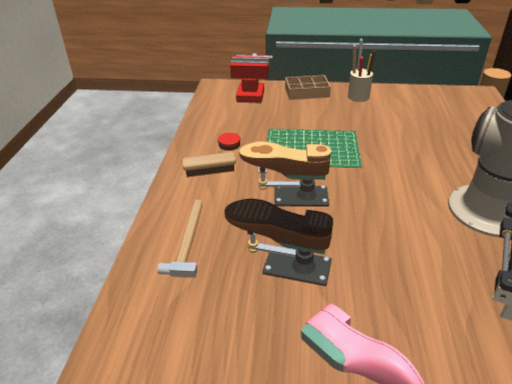

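The top view shows the black-soled shoe at about (181,220), toe up. The tan mate is at (293,222), the mat at (390,255) and the pink look-alike at (88,290). Next I measure the shoe's axis and waist.

```bash
cat >> h.py <<'E'
def waist(p,near=None,z=150):
    for t in trace(p,"shoe"):
        m=t["pixels"]
        if p["color"][m].mean()<90: break
    ys,xs=np.nonzero(m)
    P=np.array([ray(p,(x,y),z)[:2] for x,y in zip(xs,ys)])
    return t,m,P
E
python3 - <<'E'
from h import *
p=capture("top")
t,m,P=waist(p,z=155);print(t["conf"],t["rect"],m.sum())
(c,sz,a)=cv2.minAreaRect(P.astype(np.float32));print(c,sz,a)
mu=P.mean(0);w,v=np.linalg.eigh(np.cov((P-mu).T));d=v[:,1]*np.sign(v[0,1]);n=np.array([-d[1],d[0]])
print("yaw",np.arctan2(d[1],d[0]),mu)
s=(P-mu)@d;q=(P-mu)@n
print(s.min(),s.max())
for k in np.arange(s.min(),s.max(),15):
    i=(s>=k)&(s<k+15);print(round(k-s.min()-57+7),np.round([q[i].min(),q[i].max(),*(mu+d*(k+7)+n*(q[i].min()+q[i].max())/2)]))
# mat
for r in trace(p,"mat")[:1]:
    ys,xs=np.nonzero(r["pixels"]);M=np.array([ray(p,(x,y),3)[:2] for x,y in zip(xs,ys)]).astype(np.float32);print("mat",cv2.minAreaRect(M))
# jack plate
E
```

```text
0.56 [179.1, 217.1, 45.6, 103.1] 2934
(556.0980834960938, 239.603271484375) (80.7564926147461, 237.308349609375) 85.5150146484375
yaw -0.12601378892343246 [556.92508249 241.93410383]
-119.79335095459706 118.14099172481029
-50 [-24.  30. 445. 259.]
-35 [-30.  33. 460. 255.]
-20 [-31.  34. 475. 254.]
-5 [-32.  33. 490. 251.]
10 [-30.  29. 505. 248.]
25 [-30.  27. 519. 245.]
40 [-30.  27. 534. 243.]
55 [-31.  27. 549. 241.]
70 [-34.  28. 564. 238.]
85 [-37.  34. 579. 238.]
100 [-40.  39. 594. 237.]
115 [-40.  40. 609. 235.]
130 [-39.  41. 624. 235.]
145 [-37.  38. 639. 232.]
160 [-32.  33. 653. 230.]
175 [-20.  26. 669. 231.]
mat ((478.30487060546875, -281.470703125), (302.06585693359375, 225.71212768554688), 0.8720690011978149)
```

```bash
python3 -m inch '[[-0.02,0,-0.025,-0.05,1],[-0.05,-0.015,-0.05,-0.1,1],[-0.085,-0.025,-0.07,-0.15,1],[-0.12,-0.035,-0.075,-0.2,1],[-0.16,-0.045,-0.075,-0.2,1],[-0.2,-0.055,-0.075,-0.2,1],[-0.24,-0.065,-0.075,-0.2,1],[-0.27,-0.075,-0.075,-0.2,1]]'
python3 -c "
from h import *
s=get_obs();c=s['tcp_rot'][2];d=np.array([534,244,320])-s['tool_pos']
print(d[0]*np.cos(c)+d[1]*np.sin(c),d[0]*np.sin(c)-d[1]*np.cos(c),-d[2],c)"
```

```text
time: 1.72
tool_pos: [409.2, 329.6, 320.6]
tcp_rot: [3.142, 0.001, 2.994]
contact_force: [0.5, -0.0, -1.0]
grip_width: 91.8
finger_force: 0.0
-136.06298973287204 -66.25203190330586 0.5729407051442195 2.993658014378898
```

```bash
python3 -m inch '[[-0.036,-0.018,0,0,1],[-0.072,-0.036,0,0,1],[-0.105,-0.051,0,0,1],[-0.125,-0.061,0,0,1],[-0.136,-0.066,0,0,1],[-0.136,-0.066,0,0,1],[-0.136,-0.066,0,0,1]]'
python3 - <<'E'
from h import *
s=get_obs();print(s["tool_pos"],s["tcp_rot"])
p=capture("wrist");save(p,"w1.png");print(p["pose"].round(2))
for t in trace(p,"shoe"): print(t["conf"],t["rect"])
for t in tip_of(p,"shoe_waist"): print(t["conf"],t["centre"],ray(p,t["centre"],122))
t,m,P=waist(p,z=146)
d=np.array([np.cos(-.145),np.sin(-.145)]);n=np.array([-d[1],d[0]]);o=np.array([534,244.])
a=(P-o)@d;q=(P-o)@n
for k in range(-100,150,10):
    i=(a>=k)&(a<k+10)
    if i.any(): print(k+5,np.round([q[i].min(),q[i].max(),(q[i].max()+q[i].min())/2],1))
E
```

```text
time: 2.3
tool_pos: [531.3, 246.6, 320.3]
tcp_rot: [3.141, -0.001, 2.994]
contact_force: [-0.7, 0.2, 0.2]
grip_width: 91.8
finger_force: 0.0
[531.26366593 246.60461627 320.26385931] [ 3.14134273e+00 -1.05808065e-03  2.99434530e+00]
[[ 1.4000e-01  9.5000e-01  2.7000e-01  4.5941e+02]
 [ 9.9000e-01 -1.4000e-01 -4.0000e-02  2.5626e+02]
 [ 0.0000e+00  2.7000e-01 -9.6000e-01  4.5848e+02]
 [ 0.0000e+00  0.0000e+00  0.0000e+00  1.0000e+00]]
0.97 [432.2, 53.2, 133.0, 99.5]
0.7 [263.6, 190.3, 81.2, 249.2]
0.76 [259.1, 168.4] [530.06192895 245.12092091 122.        ]
0.62 [445.1, 10.5] [412.11653994 430.0010822  122.        ]
-95 [-15.   23.2   4.1]
-85 [-21.3  29.5   4.1]
-75 [-23.3  31.5   4.1]
-65 [-24.4  32.6   4.1]
-55 [-25.5  32.9   3.7]
-45 [-24.9  33.1   4.1]
-35 [-24.1  32.4   4.1]
-25 [-22.5  29.9   3.7]
-15 [-22.8  29.4   3.3]
-5 [-23.9  29.5   2.8]
5 [-23.2  28.9   2.8]
15 [-24.4  29.1   2.4]
25 [-26.5  31.3   2.4]
35 [-28.7  33.4   2.4]
45 [-31.8  36.6   2.4]
55 [-35.1  39.9   2.4]
65 [-36.4  42.1   2.9]
75 [-36.7  44.5   3.9]
85 [-36.9  44.7   3.9]
125 [-24.6  33.6   4.5]
135 [-21.6  31.6   5. ]
145 [-10.2  22.3   6.1]
```

View pics/w1.png

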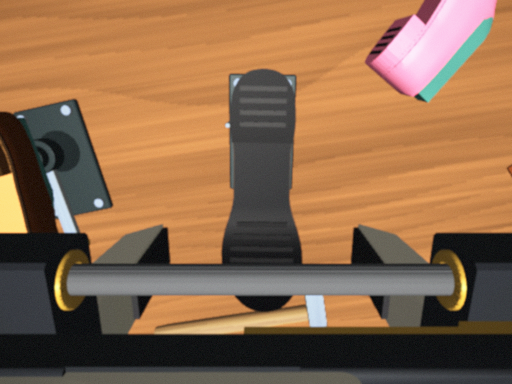

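The wrist view shows the dark shoe's waist at (262,170), lined up with the tool to about 1 mm, so I descend.

```bash
python3 -m inch '[[0,0,0.03,0,1],[0,0,0.065,0,1],[0,0,0.1,0,1],[0,0,0.13,0,1],[0,0,0.15,0,1],[0,0,0.165,0,1],[0,0,0.175,0,1],[0,0,0.175,0,1]]'
python3 -m inch '[[0,0,0.008,0,1],[0,0,0.016,0,1],[0,0,0.022,0,1],[0,0,0.022,0,1],[0,0,0.022,0,1]]'
```

```text
time: 3.17
tool_pos: [530.2, 246.7, 143.8]
tcp_rot: [-3.14, -0.003, 2.996]
contact_force: [-0.1, -0.2, -0.3]
grip_width: 92.0
finger_force: 0.0
time: 3.58
tool_pos: [531.7, 246.3, 123.5]
tcp_rot: [-3.142, -0.0, 2.995]
contact_force: [-0.1, 0.2, 0.4]
grip_width: 91.7
finger_force: 0.0
```

```bash
python3 -m inch '[[0,0,0,0,0.8],[0,0,0,0,0.7],[0,0,0,0,0.6],[0,0,0,0,0.55],[0,0,0,0,0.5],[0,0,0,0,0.4],[0,0,0,0,0.2],[0,0,0,0,0]]'; python3 -m inch '[[0,0,0,0,0],[0,0,0,0,0],[0,0,0,0,0],[0,0,0,0,0],[0,0,0,0,0],[0,0,0,0,0]]'
python3 -c "
from h import *
save(capture('side'),'g.png')"
```

```text
time: 4.25
tool_pos: [531.8, 246.8, 123.7]
tcp_rot: [3.141, 0.0, 2.995]
contact_force: [-0.3, 3.4, 1.9]
grip_width: 52.5
finger_force: 30.0
time: 4.75
tool_pos: [531.8, 246.8, 123.7]
tcp_rot: [3.141, 0.0, 2.995]
contact_force: [-1.1, 5.7, 1.9]
grip_width: 53.2
finger_force: 30.0
```

View pics/g.png

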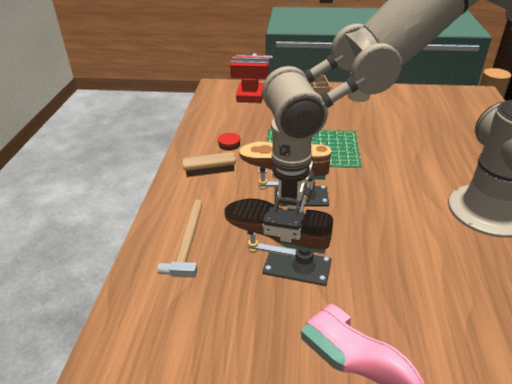

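The gripper is across the waist, at about (290,215) in the side view, at 53 mm and 30 N. The tool feels a 6 N side push towards +y, so I ease it 1 mm that way and lift slowly.

```bash
python3 -m inch '[[0,0.001,0,0,0],[0,0.001,-0.002,0,0],[0,0.001,-0.005,0,0],[0,0.001,-0.009,0,0],[0,0.001,-0.013,0,0],[0,0.001,-0.017,0,0],[0,0.001,-0.02,0,0],[0,0.001,-0.02,0,0]]'
```

```text
time: 5.47
tool_pos: [532.3, 247.0, 144.5]
tcp_rot: [-3.142, 0.001, 2.995]
contact_force: [1.0, -0.7, -4.6]
grip_width: 53.1
finger_force: 29.9
```

```bash
python3 -m inch '[[0,0,-0.008,0,0],[0,0,-0.02,0,0],[0,0,-0.035,0,0],[0,0,-0.055,0,0],[0,0,-0.075,0,0],[0,0,-0.095,0,0],[0,0,-0.115,0,0],[0,0,-0.13,0,0]]'; python3 -m inch '[[0,0,-0.005,0,0],[0,0,-0.005,0,0],[0,0,-0.005,0,0]]'
python3 - <<'E'
from h import *
p=capture('side');save(p,'l.png')
s=get_obs();print(s["moment"]);c=s['tcp_rot'][2];d=np.array([477,-280,275])-s['tool_pos']
print(d[0]*np.cos(c)+d[1]*np.sin(c),d[0]*np.sin(c)-d[1]*np.cos(c),-d[2],c)
E
```

```text
time: 6.13
tool_pos: [532.0, 247.0, 275.9]
tcp_rot: [3.141, 0.002, 2.995]
contact_force: [0.3, 0.2, -4.0]
grip_width: 53.1
finger_force: 29.9
time: 6.38
tool_pos: [531.5, 247.0, 278.0]
tcp_rot: [-3.141, -0.001, 2.995]
contact_force: [-0.4, -0.2, -5.7]
grip_width: 53.4
finger_force: 29.9
[0.02106911 0.06740029 0.07154653]
-23.389291595227554 -529.2542847851009 2.313888063463992 2.994687826249263
```

View pics/l.png

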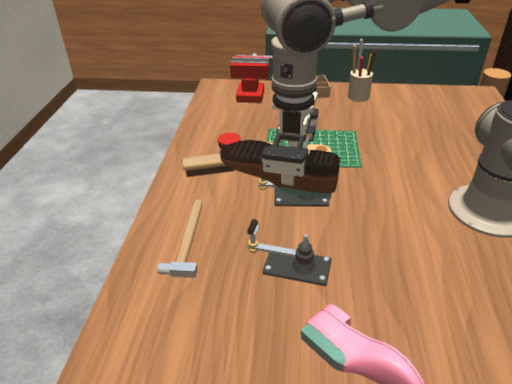

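The shoe hangs level in the gripper at about (280,165), clear of the pin at (305,240). I carry it over the mate to the mat.

```bash
python3 -m inch '[[0,-0.008,0,0,0],[-0.002,-0.025,0,0,0],[-0.004,-0.05,0,0,0],[-0.006,-0.08,0,0,0],[-0.007,-0.11,0,0,0],[-0.008,-0.14,0,0,0],[-0.009,-0.165,0,0,0],[-0.01,-0.18,0,0,0]]'; python3 -m inch '[[0,-0.01,0,0,0],[-0.002,-0.03,0,0,0],[-0.004,-0.055,0,0,0],[-0.005,-0.085,0,0,0],[-0.006,-0.115,0,0,0],[-0.006,-0.145,0,0,0],[-0.006,-0.17,0,0,0],[-0.006,-0.185,0,0,0]]'
python3 - <<'E'
from h import *
s=get_obs();c=s['tcp_rot'][2];d=np.array([477,-280,275])-s['tool_pos']
print(d[0]*np.cos(c)+d[1]*np.sin(c),d[0]*np.sin(c)-d[1]*np.cos(c),-d[2],c)
E
```

```text
time: 7.1
tool_pos: [514.3, 64.7, 277.6]
tcp_rot: [-3.14, -0.002, 2.993]
contact_force: [1.5, -0.4, -5.2]
grip_width: 53.3
finger_force: 29.9
time: 7.77
tool_pos: [493.5, -118.4, 277.8]
tcp_rot: [-3.141, -0.001, 2.994]
contact_force: [0.4, 0.5, -3.6]
grip_width: 53.2
finger_force: 29.9
-7.52161943101272 -162.247077428057 2.8159815439777844 2.993501593840572
```

```bash
python3 -m inch '[[0,-0.01,0,0,0],[-0.002,-0.03,0,0,0],[-0.004,-0.055,0,0,0],[-0.006,-0.085,0,0,0],[-0.007,-0.115,0,0,0],[-0.008,-0.14,0,0,0],[-0.008,-0.155,0,0,0],[-0.008,-0.162,0,0,0]]'
for i in 1 2 3 4 5; do python3 -m inch '[[0,0,0,0,0],[0,0,0,0,0],[0,0,0,0,0],[0,0,0,0,0],[0,0,0,0,0],[0,0,0,0,0],[0,0,0,0,0],[0,0,0,0,0]]' | head -3; done
python3 - <<'E'
from h import *
a=capture('top')["color"];b=capture('side')["color"];s=get_obs();print(s["grip_width"],s["finger_force"],s["moment"])
cv2.imwrite("pics/f.png",cv2.resize(np.hstack([a,b]),(800,300))[:,:,::-1])
E
```

```text
time: 8.43
tool_pos: [478.2, -278.9, 277.8]
tcp_rot: [3.141, -0.001, 2.993]
contact_force: [0.5, -0.5, -4.8]
grip_width: 53.3
finger_force: 29.9
time: 9.1
tool_pos: [478.6, -277.3, 278.6]
tcp_rot: [3.142, 0.0, 2.995]
time: 9.77
tool_pos: [478.5, -277.6, 278.5]
tcp_rot: [3.141, -0.0, 2.995]
time: 10.43
tool_pos: [478.5, -277.6, 278.5]
tcp_rot: [3.141, -0.0, 2.995]
time: 11.1
tool_pos: [478.6, -277.6, 278.5]
tcp_rot: [3.142, 0.0, 2.995]
time: 11.77
tool_pos: [478.5, -277.6, 278.5]
tcp_rot: [3.142, 0.0, 2.995]
52.47184878736202 29.934255292064336 [0.01147759 0.08750779 0.0365794 ]
```

View pics/f.png

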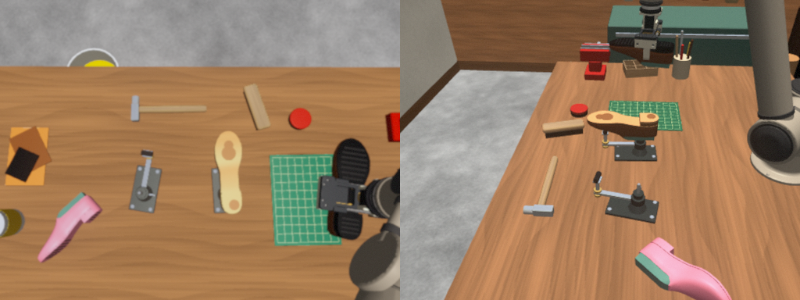

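The shoe hangs level at (350,190) in the top half of the picture. It looks right of the mat, but parallax from its height accounts for that: the expected offset is about 44 px and I see 44. Mate, hammer, tin and brush have not moved. I hand in.

```bash
python3 -c "
from plant import *
print(close_job())"
```

```text
the job is handed in; nothing more can be done
None
```

I handed the job in with the black-soled shoe still gripped at its waist, sole up and level over the middle of the mat, its lowest face about 22 cm above it; it had been held still there for over 3 s, and in the last picture the mate, hammer, tin and brush were where they started.

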